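# Lower the specimen case cover on the fingers

### The arm

A 6-joint arm with a two-finger parallel gripper is mounted at the origin on the work surface. World frame = base frame: x ahead of the robot, y to its left, z up, the work surface at z = 0. Lengths are in mm, angles in rad, forces in N, time in s.
With the tool pointing down it reaches from about 350 to 875 mm from the base axis. Payload 4.2 kg.
Tool frame: the origin (TCP) lies at the very end of the fingers, on their centre line; the grasp point (between the pads) lies arm.grip_point_offset behind it (arm.grip_point_offset is the distance from the TCP to the grasp point, in mm); z points along the fingers, y is the line along which they close (so a half turn about z gives the same grasp; the last joint's range is limited). The gripper opens to 85 mm and grips with 20 to 120 N. Pads are 22 mm wide; open, the fingers measure 114 mm over their backs; the gripper's body (76 mm by 85 mm) begins 54 mm behind the grasp point. The pads swing forward as they close: fully open they stand 13 mm farther back than shut.
Start: joints at [1.45, 0.385, 0.008, 0, -1.194, -0.259], TCP at [231.676, 580.453, 231.312] pointing down, gripper open.
Joint ranges: [-3.14, 3.14], [-1.21, 2.06], [-1.07, 1.41], [-3.16, 2.05], [-2.99, -0.16], [-3.1, 3.1]. Speed limits (rad/s): [2.79, 2.79, 3.14, 3.14, 3.14, 3.14].

### API

Orientations are given as a unit quaternion [x, y, z, w].
In Python, from bench import arm, cams, ticket gives the robot as it stands.
- The arm moves only by the tool servo_tool, never from a script. Its argument "commands" is a list that holds one entry, the list of rows, each a list of 7 numbers: the closure in counts, from 0 (fully open) to 255 (shut), then the shift along the tool's x, y, z in m, then the turn, a rotation vector about the tool's x, y, z in degrees. In form: [[[grip, x, y, z, ax, ay, az], ...]]. A call has 1 to 10 rows; each row shifts and turns the commanded pose from where the row before left it, along the tool's axes as they then stand; what a row does not reach is not made up. A row lasts 1/12 s, in which the tool goes at most 41.7 mm and 7.16 degrees, less where a joint would pass 70% of its speed; a pose out of reach is approached as far as the arm can. A call with a gripper value outside its range is refused whole. The fingers move at their own pace and stop on an object; the grip force is fixed at half the most. Time passes only in rows, so rows that do not move let the fingers close. It gives the time, the measured TCP pose, the force, the opening and the grip force at its end, in the units of the state.
- arm.read_state(): the state, without advancing time (a new reading comes with each control period).
- cams.get_image(name): name is "scene" or "top" or "wrist"; returns a dict with "frame" (384x512x3 uint8, blue, green, red), "K" (3x3 intrinsics, pixels), "T" (4x4, takes a point from camera to world coordinates). Camera axes: x right, y up, looking along -z (the intrinsics and any distortion apply to the point x, -y, -z); pixel columns grow to the right and rows downward; lengths in mm; the calibration is good to about 2 mm. A picture is of the moment at which its call begins. There is no depth.
- ticket.job_done(): hands the job in; it is judged then, once.
The state is a dict: "clock": time; "joints": joint angles; "joint_vel": joint speeds; "joint_efforts": joint torques, N m; "position": TCP position; "ee_rot": TCP orientation; "contact_force": force on the tool from outside, world axes, zero at the start; "wrist_torque": the same for the moment, N m; "gripper_width": finger opening in mm; "grasp_force": force on a finger pad.
Only numpy, scipy, OpenCV 4.12 (cv2) and the standard library are available. Lean on these libraries where they do the work, as an engineer would, in place of code of your own. Each camera call takes 0.05 s, during which the arm holds its last target. There are 200 camera calls.

### The job

The clear cover of the specimen case stands open, leaning back. Push it forward past upright so that it starts to fall, catch it from below on a finger while it is still well open, and lower it slowly on the finger until it lies fully shut, without letting it slam. Never grip or pinch the cover, leave the bottle, the black specimen mount and the loupe standing where they are, and finish with the hand clear.

Things in the scene. Friction and masses are not known exactly. Their poses are not given: they have to be found in the camera images.
- case: Grey open-topped specimen case, fixed to the table, 160 mm (its x) by 260 mm (its y) by 95 mm high; origin at the centre of its underside, z up. Its front (its -x side) faces roughly to the robot; the cover is hinged along the top of the far (+x) side. Inside, eight specimens in a black rack, all at least 30 mm below the rim.
- cover (a joint): Angle of the clear, grey-framed cover (0.5 kg), rad: 0 shut and level, 1.57 upright, stop at 1.82 (leaning away from the robot); starts at 1.62 to 1.78. Within about 0.2 of upright hinge friction holds it; below about 1.3 it falls, damped, slow at first, some 3 to 5 s from 1.2 until shut, ending at 0.5 to 0.7 rad/s: a slam. Below 0.3 keep it under 0.4 rad/s.
- cover_hinge (a point): Mid-point of the hinge axis, 85 mm behind the case's centre (its +x), 95 mm above the table, level with the underside of the shut cover. The axis runs along the case's y. The point turns with the cover: its x axis points from the tab to the hinge, its z axis out of the cover's outer face.
- tab_edge (a point): Middle of the pull tab's front lower edge, on the cover's underside, 210 mm from the hinge axis; axes as cover_hinge. The cover is a plate 8 mm thick (from the underside outwards), 170 mm from hinge to front edge, 260 mm wide; the tab, 120 mm wide, runs 40 mm on from the middle of that edge in the same plane. Shut, it juts 45 mm out before the case's front, free space below.
- wash_bottle: White plastic bottle with a grey cap, 60 mm diameter, 150 mm tall, loose, standing beside the case; origin at the centre of its underside. Leave alone.
- mount: Black cylindrical specimen mount, 32 mm diameter, 24 mm tall, loose, standing beside the case; origin at the centre of its underside. Leave alone.
- loupe: Dark steel loupe, waisted cylinder 44 mm diameter, 50 mm tall, loose, standing beside the case; origin at the centre of its underside. Leave alone.

How it is judged:
By the outcome, as a careful person would: the job done as asked, in the order asked, and still so for the second after the job is handed in, with the robot touching nothing.
It also fails if it takes over 64 s, if anything falls off the work surface, if the arm or the gripper's body presses on something with over 40 N, if the wrist force passes 120 N, or if a joint passes its speed limit or range.

## Working session

There is one attempt and no reset: what is moved stays moved. The work goes in short steps, Python scripts to look and compute and a tool call to move; the robot and the scene stay as the last step left them, time stands still between calls to the robot, and variables do not carry over. Pictures are saved under pics/ and viewed, at most 10 in all, crops included, and the job is handed in when it is done.

Besides the shell and the picture viewer there is one more tool, called after ">>>" in YAML: its name, and indented under it one key for each argument. servo_tool: Moves the arm, as the interface text tells. Its arguments: {"type":"object","properties":{"commands":{"type":"array","items":{"type":"array","items":{"type":"array","items":{"type":"number"}}}}},"required":["commands"]}

```bash
mkdir -p pics; ls; python3 - <<'E'
from bench import arm,cams
import cv2,numpy as np
s=arm.read_state();print({k:np.round(v,3).tolist() for k,v in s.items()}, arm.grip_point_offset)
ims=[]
for n in("scene","top"):
    d=cams.get_image(n);cv2.imwrite(f"pics/{n}0.png",d["frame"]);print(n,np.round(d["K"],1).tolist(),np.round(d["T"],3).tolist(), [k for k in d])
E
```

```text
pics
{'clock': 0.0, 'joints': [1.45, 0.386, 0.007, -0.0, -1.194, -0.259], 'joint_vel': [0.001, -0.001, -0.001, -0.0, 0.001, 0.001], 'joint_efforts': [-0.0, -39.229, 18.841, 4.186, -0.005, -0.0], 'position': [231.471, 579.913, 230.21], 'ee_rot': [0.982, -0.189, -0.0, 0.001], 'contact_force': [-0.267, 0.132, -0.182], 'wrist_torque': [-0.025, 0.016, -0.029], 'grasp_force': 0.0, 'gripper_width': 85.436} 18.700000000000003
scene [[366.2, 0.0, 259.6], [0.0, 366.2, 188.4], [0.0, 0.0, 1.0]] [[0.907, -0.287, 0.307, 810.691], [0.42, 0.614, -0.668, -446.866], [0.004, 0.735, 0.678, 566.93], [0.0, 0.0, 0.0, 1.0]] ['frame', 'K', 'T']
top [[363.3, 0.0, 254.8], [0.0, 363.3, 185.4], [0.0, 0.0, 1.0]] [[-0.026, 0.984, -0.176, 420.295], [-0.999, -0.02, 0.035, 47.124], [0.031, 0.177, 0.984, 909.715], [0.0, 0.0, 0.0, 1.0]] ['frame', 'K', 'T']
```

View pics/scene0.png

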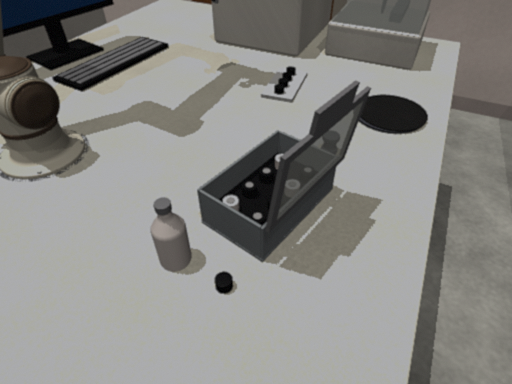

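View pics/top0.png

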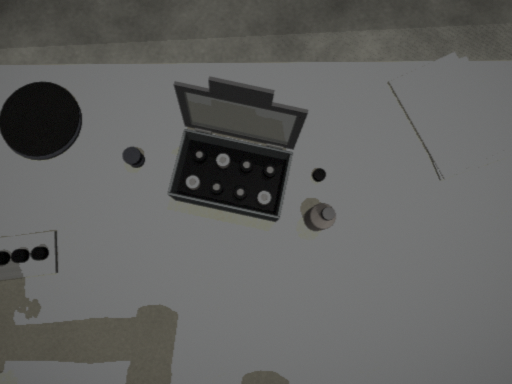

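The scene view shows the case with the cover leaning back (tab near (335,112)), the bottle at (172,240) and the mount at (224,282). The top view shows the case rim around (170–291, 133–217), the tab at (240,93), the loupe at (134,157), the mount at (319,174) and the bottle at (320,216). I'll enlarge the top view for corners.

```bash
python3 - <<'E'
import cv2,numpy as np
a=cv2.imread("pics/top0.png")[70:230,110:345]
a=cv2.resize(np.clip(a.astype(float)*1.8,0,255).astype(np.uint8),None,fx=3.4,fy=3.4,interpolation=cv2.INTER_CUBIC);cv2.imwrite("pics/topc.png",a)
b=cv2.imread("pics/scene0.png")[80:250,190:375]
cv2.imwrite("pics/scenec.png",cv2.resize(b,None,fx=3.5,fy=3.5,interpolation=cv2.INTER_CUBIC))
E
```

```text
(no output)
```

View pics/topc.png

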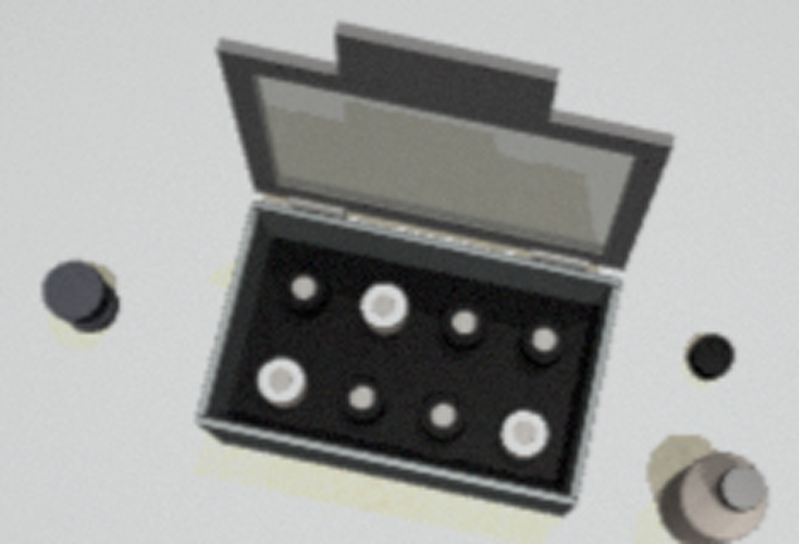

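View pics/scenec.png

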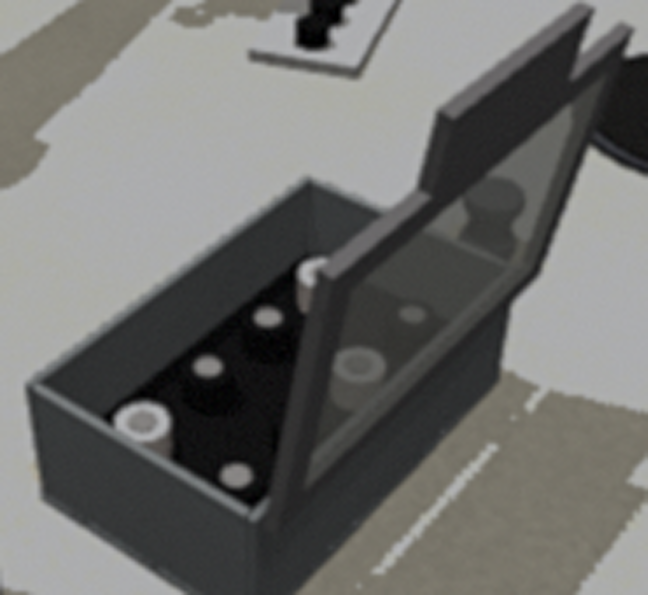

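The enlarged top view gives rim corners at crop (200,422), (577,505), (622,280), (257,203) and the tab's underside edge from (337,38) to (555,82). The scene crop confirms the lean and that the tab end face is visible.

```bash
cat > h.py <<'E'
import numpy as np
from bench import arm,cams
def ray(d,p):
    v=np.linalg.inv(d["K"])@[p[0],p[1],1]; v=np.array([v[0],-v[1],-v[2]])
    return d["T"][:3,3],d["T"][:3,:3]@v
def onz(d,p,z):
    o,v=ray(d,p);return o+v*(z-o[2])/v[2]
def crop(p,f=3.4,o=(110,70)): return ((p[0]+.5)/f-.5+o[0],(p[1]+.5)/f-.5+o[1])
E
python3 - <<'E'
from h import *
from scipy.optimize import brentq
d=cams.get_image("top")
c=[onz(d,crop(p),95) for p in[(200,422),(577,505),(622,280),(257,203)]]
for p in c:print(np.round(p,1))
c=np.array(c);print("sides",[np.linalg.norm(c[i]-c[(i+1)%4]).round(1) for i in range(4)])
ey=(c[0]-c[1])+(c[3]-c[2]);ey/=np.linalg.norm(ey);ex=np.array([ey[1],-ey[0],0])
fm=(c[0]+c[1])/2;C=c.mean(0);print("ex",ex,"yaw",np.arctan2(ex[1],ex[0]),"front",fm,"C",C, "from front", fm+80*ex)
C=fm+80*ex
H=C+85*ex
t=[crop((337,38)),crop((555,82))];m=np.mean(t,0)
o,v=ray(d,m)
def f(th):
    P=H+210*(-np.cos(th)*ex+np.sin(th)*np.array([0,0,1])); 
    Q=o+v*(P[2]-o[2])/v[2]; return (Q-P)@ex
th=brentq(f,1.4,1.95);print("th",th)
P=H+210*(-np.cos(th)*ex+np.sin(th)*np.array([0,0,1]));print("tab",P,"hinge",H)
L=[onz(d,q,P[2]) for q in t];print(L,np.linalg.norm(L[0]-L[1]))
for n,q,z in(("loupe",(75,290),50),("mount",(710,355),24),("cap",(743,488),150)):print(n,onz(d,crop(q),z))
s=cams.get_image("scene")
def pr(P):
    q=s["T"][:3,:3].T@(P-s["T"][:3,3]); u=s["K"]@[q[0],-q[1],-q[2]];return u[:2]/u[2]
for w in(60,-60):print("scene tab pred",pr(P+w*ey), (pr(P+w*ey)-[190,80])*3.5)
print([((pr(q)-[190,80])*3.5).round() for q in c])
E
```

```text
[550.8 213.3  95. ]
[490.  -35.1  95. ]
[643.  -71.8  95. ]
[701.9 176.8  95. ]
sides [np.float64(255.7), np.float64(157.4), np.float64(255.5), np.float64(155.4)]
ex [ 0.97214923 -0.23436271  0.        ] yaw -0.23656296727740633 front [520.39991516  89.11371789  95.        ] C [596.4386156   70.81924844  95.        ] from front [598.17185337  70.3647012   95.        ]
th 1.6959246215105723
tab [706.2830383   44.30159339 303.35814943] hinge [680.80453772  50.44387097  95.        ]
[array([719.62436087, 102.65194257, 303.35814943]), array([693.68497619, -10.96289145, 303.35814943])] 116.5383292632725
loupe [654.90649019 312.13223782  50.        ]
mount [ 604.19025634 -144.70017531   24.        ]
cap [ 493.37125054 -133.1690793   150.        ]
scene tab pred [354.12401172  80.23645376] [574.43404101   0.82758816]
scene tab pred [312.97285482 111.49545922] [430.40499186 110.23410727]
[array([305., 177.]), array([ 22., 383.]), array([251., 521.]), array([513., 268.])]
```

>>> servo_tool:
  commands:
    - [[255,0,0,-0.04,0,0,-4.1],[255,0,0,-0.04,0,0,-4.1],[255,0,0,-0.04,0,0,0],[255,0.0308,0.02,0,0,0,0],[255,0.0308,0.02,0,0,0,0],[255,0.0308,0.02,0,0,0,0],[255,0.0308,0.02,0,0,0,0],[255,0.0308,0.02,0,0,0,0],[255,0.0308,0.02,0,0,0,0],[255,0.0308,0.02,0,0,0,0]]

```text
clock: 1.03
position: [409.2, 392.2, 351.3]
ee_rot: [0.993, -0.118, -0.0, 0.0]
contact_force: [0.4, 0.4, -0.0]
gripper_width: 0.0
grasp_force: 0.0
```

```bash
cat >> h.py <<'E'
from scipy.spatial.transform import Rotation as R
H=np.array([680,50.5,95]);EX=np.array([.972,-.2344,0]);EY=np.array([.2344,.972,0])
def st():
    s=arm.read_state();p=np.array(s["position"])-H;A=R.from_quat(s["ee_rot"]).as_matrix()
    M=np.array([EX,EY,[0,0,1]])
    print("t",round(s["clock"],2),"J",np.round(s["joints"],3).tolist(),"P",np.round(s["position"],1).tolist(),"case-rel",np.round(M@p,1),"F",np.round(s["contact_force"],1),"w",s["gripper_width"])
    print("tool xyz rows in case frame",np.round((M@A).T,3).tolist())
    return s,M@p,M@A
E
python3 -c "from h import *;st()"
```

```text
t 1.03 J [1.05, 0.226, 0.078, -0.0, -1.423, 0.285] P [409.2, 392.2, 351.3] case-rel [-343.3  268.7  256.3] F [ 0.4  0.4 -0. ] w 0.04267884990759597
tool xyz rows in case frame [[1.0, 0.0, -0.0], [0.0, -1.0, 0.0], [-0.0, -0.0, -1.0]]
```

>>> servo_tool:
  commands:
    - [[255,0.034,0.022,0,0,0,0],[255,0.034,0.022,0,0,0,0],[255,0.034,0.022,0,0,0,0],[255,0.034,0.022,0,0,0,0],[255,0.034,0.022,0,0,0,0],[255,0.034,0.022,0,0,0,0],[255,0.034,0.022,0,0,0,0],[255,0.034,0.022,0,0,0,0],[255,0.034,0.022,0,0,0,0],[255,0.034,0.022,0,0,0,0]]

```text
clock: 1.87
position: [688.4, 98.5, 351.1]
ee_rot: [0.993, -0.118, -0.0, 0.0]
contact_force: [0.7, 0.5, 0.3]
gripper_width: 0.2
grasp_force: 0.0
```

```bash
python3 - <<'E'
from h import *;from scipy.optimize import least_squares
s,_,_=st()
D=[([1.45,.386,.007,0,-1.194],[231.471,579.913,230.21]),([1.05,.226,.078,0,-1.423],[409.2,392.2,351.3]),(s["joints"],s["position"])]
# unknowns a1,d1,L2,a3,L4,Lt (planar, tool down)
def f(x):
    e=[]
    for j,p in D:
        q2,g=j[1],j[1]-j[2]
        r=x[0]+x[2]*np.sin(q2)+x[3]*np.sin(g)+x[4]*np.cos(g); z=x[1]+x[2]*np.cos(q2)+x[3]*np.cos(g)-x[4]*np.sin(g)
        e+=[r-np.hypot(*p[:2]),z-p[2]]
    return np.array(e)
r=least_squares(f,[0,200,350,30,350]);print(r.x,r.fun)
E
```

```text
t 1.87 J [0.374, 0.469, 0.432, -0.0, -1.534, 0.96] P [688.4, 98.5, 351.1] case-rel [ -3.1  48.6 256.1] F [0.7 0.5 0.3] w 0.19595420008207737
tool xyz rows in case frame [[1.0, -0.0, -0.0], [-0.0, -1.0, 0.0], [-0.0, -0.0, -1.0]]
[ 2.77550575e+01 -1.20361477e+02  5.47001461e+02 -2.43053513e-01
  4.20794895e+02] [ 0.13456452  0.26654411 -0.31622704 -0.860918    0.18166259  0.59437423]
```

>>> servo_tool:
  commands:
    - [[255,0.03,0.018,0,0,0,0],[255,0.03,0.018,0,0,0,0],[255,0,0,0,0,7,0],[255,0,0,0,0,7,0],[255,0,0,0,0,0,0]]

```text
clock: 2.28
position: [731.4, 49.7, 340.7]
ee_rot: [0.987, -0.117, 0.113, 0.018]
contact_force: [-0.5, -0.5, -2.4]
gripper_width: -0.1
grasp_force: 0.0
```

```bash
python3 - <<'E'
from h import *;from scipy.optimize import least_squares
s,_,_=st()
D=[([1.45,.386,.007,0,-1.194],[231.471,579.913,230.21]),([1.05,.226,.078,0,-1.423],[409.2,392.2,351.3]),([.374,.469,.432,0,-1.534],[688.4,98.5,351.1]),(s["joints"],s["position"])]
a=R.from_quat(s["ee_rot"]).as_matrix()
def fk(x,q):
    c=lambda ax,t:R.from_rotvec(np.array(ax)*t).as_matrix()
    g=c([0,0,1],q[0])@c([0,1,0],q[1]-q[2]);w=c([0,0,1],q[0])@np.array([x[0]+x[2]*np.sin(q[1]),0,x[1]+x[2]*np.cos(q[1])])+g@np.array([x[4],0,x[3]])
    d=g@c([1,0,0],q[3])@c([0,-1,0],q[4])@np.array([1,0,0])
    return w+x[5]*d,d
def f(x): return np.concatenate([fk(x,j)[0]-p for j,p in D])
r=least_squares(lambda x:np.r_[f(x),.01*(x[3]-0)],[0,300,350,30,350,250]);print(r.x.round(1),np.abs(r.fun).max())
print("dir check",fk(r.x,s["joints"])[1],a[:,2])
E
```

```text
t 2.28 J [0.341, 0.421, 0.26, 0.141, -1.224, 0.959] P [731.4, 49.7, 340.7] case-rel [ 50.2  11.3 245.7] F [-0.5 -0.5 -2.4] w -0.08882080857442515
tool xyz rows in case frame [[0.974, 0.003, 0.228], [0.0, -1.0, 0.01], [0.228, -0.01, -0.974]]
[ -68.1 -674.5  728.1  -20.7  469.  -425.2] 167.8338544020043
dir check [ 0.13054288  0.1866848  -0.97370804] [ 0.21899132 -0.06273325 -0.97370804]
```

```bash
cat >> h.py <<'E'
def rc(ax,t): return R.from_rotvec(np.array(ax)*t).as_matrix()
def fk(x,q):
    g=rc([0,0,1],q[0])@rc([0,1,0],q[1]-q[2]);w=rc([0,0,1],q[0])@np.array([x[0]+x[2]*np.sin(q[1]),0,x[1]+x[2]*np.cos(q[1])])+g@np.array([x[4],0,x[3]])
    d=g@rc([1,0,0],-q[3])@rc([0,-1,0],q[4])@np.array([1,0,0])
    return w+x[5]*d,d,w
E
python3 - <<'E'
from h import *;from scipy.optimize import least_squares
s=arm.read_state()
D=[([1.45,.386,.007,0,-1.194],[231.471,579.913,230.21]),([1.05,.226,.078,0,-1.423],[409.2,392.2,351.3]),([.374,.469,.432,0,-1.534],[688.4,98.5,351.1]),(s["joints"],s["position"])]
a=R.from_quat(s["ee_rot"]).as_matrix()
def f(x): return np.concatenate([fk(x,j)[0]-p for j,p in D])
r=least_squares(lambda x:np.r_[f(x),.01*x[3]],[0,300,350,30,350,250]);x=r.x;print(x.round(1),np.abs(r.fun).max())
print("dir check",fk(x,s["joints"])[1],a[:,2])
# catch/shut poses: TCP relative case frame
M=np.array([EX,EY,[0,0,1]])
lo=[-3.1,-1.2,-1.07,-3.1,-2.9,-.2];hi=[3.1,2.0,1.4,2.0,-.2,3.1]
for az in(20,40,60,80,-40,-70):
  for el in(15,30,45):
    a_,e=np.radians([az,el]);dc=np.array([np.cos(e)*np.cos(a_),-np.cos(e)*np.sin(a_),-np.sin(e)])
    for nm,pc in(("shut",[-200,25,-25]),("open",[-150,25,120])):
        d=M.T@dc;P=H+M.T@np.array(pc)
        best=min((least_squares(lambda q:np.r_[(fk(x,np.r_[q,0])[0]-P)/100,fk(x,np.r_[q,0])[1]-d],q0,bounds=(lo[:5],hi[:5])) for q0 in([.3,.4,.3,-1.2,-1.2],[.3,.4,.3,1.2,-1.2],[.3,.4,.3,-2.5,-1.2],[.3,0,-.5,-.1,-1.2])),key=lambda r:r.cost)
        print(az,el,nm,best.x.round(2),"cost %.4f"%best.cost,"wrist",fk(x,best.x)[2].round())
E
```

```text
[ 40.8 777.8 440.9  17.3 399.8 818.7] 161.2494298823717
dir check [ 0.21899132 -0.06273325 -0.97370804] [ 0.21899132 -0.06273325 -0.97370804]
20 15 shut [ 1.86  1.83  0.51  0.67 -1.51] cost 0.0000 wrist [-168.  559.  282.]
20 15 open [ 1.78  1.48  0.06  0.75 -1.42] cost 0.0000 wrist [-119.  547.  427.]
20 30 shut [ 1.76  1.35 -0.14  0.76 -1.11] cost 0.0000 wrist [-99. 514. 479.]
20 30 open [ 1.67  1.01 -0.38  0.81 -1.17] cost 0.0000 wrist [-51. 502. 624.]
20 45 shut [ 1.55  0.92 -0.57  0.94 -0.83] cost 0.0000 wrist [  9. 442. 649.]
20 45 open [ 1.44  0.54 -0.65  0.85 -1.  ] cost 0.0000 wrist [ 58. 430. 794.]
40 15 shut [ 1.56  2.    1.21  0.68 -1.88] cost 0.0017 wrist [ 11. 734. 322.]
40 15 open [ 1.48  1.7   0.83  0.73 -1.84] cost 0.0000 wrist [ 70. 746. 427.]
40 30 shut [ 1.47  1.48  0.44  0.63 -1.46] cost 0.0000 wrist [ 70. 692. 479.]
40 30 open [ 1.4   1.19  0.22  0.68 -1.5 ] cost 0.0000 wrist [119. 680. 624.]
40 45 shut [ 1.32  1.03 -0.1   0.66 -1.11] cost 0.0000 wrist [148. 587. 649.]
40 45 open [ 1.24  0.76 -0.13  0.66 -1.26] cost 0.0000 wrist [196. 576. 794.]
60 15 shut [ 1.3
[... 1203 characters left out ...]
-0.65] cost 0.0000 wrist [ -95. -206.  624.]
-40 45 shut [-1.82  1.3  -1.07 -1.76 -0.59] cost 0.0035 wrist [ -47. -186.  605.]
-40 45 open [-1.31  0.46 -1.07 -1.13 -0.84] cost 0.0114 wrist [  70. -261.  774.]
-70 15 shut [-1.47  1.8   0.37 -0.67 -1.41] cost 0.0000 wrist [  54. -537.  282.]
-70 15 open [-1.39  1.48  0.06 -0.75 -1.42] cost 0.0000 wrist [ 103. -549.  427.]
-70 30 shut [-1.36  1.34 -0.25 -0.8  -1.03] cost 0.0000 wrist [ 100. -469.  479.]
-70 30 open [-1.27  1.   -0.38 -0.82 -1.17] cost 0.0000 wrist [ 148. -481.  624.]
-70 45 shut [-1.13  0.91 -0.68 -1.04 -0.78] cost 0.0000 wrist [ 171. -361.  649.]
-70 45 open [-1.04  0.53 -0.65 -0.85 -1.  ] cost 0.0000 wrist [ 220. -372.  794.]
```

```bash
cat >> h.py <<'E'
def fk(x,q):
    g=rc([0,0,1],q[0])@rc([0,1,0],q[1]-q[2]);w=rc([0,0,1],q[0])@np.array([x[0]+x[2]*np.sin(q[1]),x[6],x[1]+x[2]*np.cos(q[1])])+g@np.array([x[4],0,x[3]])
    h=g@rc([1,0,0],-q[3])@rc([0,-1,0],q[4])
    return w+h@np.array([x[5],x[7],0]),h[:,0],w
E
python3 - <<'E'
from h import *;from scipy.optimize import least_squares
s=arm.read_state()
D=[([1.45,.386,.007,0,-1.194],[231.471,579.913,230.21]),([1.05,.226,.078,0,-1.423],[409.2,392.2,351.3]),([.374,.469,.432,0,-1.534],[688.4,98.5,351.1]),(s["joints"],s["position"])]
def f(x): return np.concatenate([fk(x,j)[0]-p for j,p in D])
r=least_squares(lambda x:np.r_[f(x),.01*x[3],.001*x[7]],[0,300,350,30,350,250,-160,0]);x=r.x;print(x.round(1),r.fun.round(1))
print(s["joints"])
E
```

```text
[ 4.000e-01  1.624e+02  5.643e+02 -1.200e+00  4.217e+02  2.978e+02
  1.000e-01 -1.599e+02] [-0.1  0.   0.  -0.  -0.  -0.1  0.   0.   0.1 -0.  -0.1  0.  -0.  -0.2]
[ 0.34078402  0.4210311   0.25956195  0.14114483 -1.22434714  0.95925424]
```

```bash
cat >> h.py <<'E'
X=[.4,162.4,564.3,-1.2,421.7,297.8,.1,-159.9]
M=np.array([EX,EY,[0,0,1]])
LO=[-3.1,-1.2,-1.07,-3.1,-2.95,-.2];HI=[3.1,2.0,1.4,2.0,-.2,3.1]
from scipy.optimize import least_squares
def ik(pc,az,el,seeds):
    a_,e=np.radians([az,el]);d=M.T@np.array([np.cos(e)*np.cos(a_),-np.cos(e)*np.sin(a_),-np.sin(e)]);P=H+M.T@np.array(pc)
    return min((least_squares(lambda q:np.r_[(fk(X,q)[0]-P)/100,fk(X,q)[1]-d],np.array(q0),bounds=(LO[:5],HI[:5])) for q0 in seeds),key=lambda r:r.cost)
E
python3 - <<'E'
from h import *
S=[[.3,.4,.3,-1.2,-1.2],[.3,.4,.3,1.2,-1.2],[.3,.4,.3,-2.5,-1.2],[.3,0,-.5,-.1,-1.2],[.3,-.5,-.8,-.1,-.5]]
for az in(-70,-45,-20,0,20,45,70,90):
  for el in(15,30,45,60):
    o=[]
    for nm,pc in(("shut",[-200,25,-25]),("open",[-150,25,120])):
        b=ik(pc,az,el,S);o+=[b.x.round(2).tolist(),"c%.3f"%b.cost,"w",fk(X,b.x)[2].round().tolist()]
    print(az,el,*o)
E
```

```text
-70 15 [-0.39, 0.69, -0.53, -1.67, -1.26] c0.000 w [465.0, -189.0, 202.0] [-0.32, 0.35, -0.38, -1.54, -1.2] c0.000 w [483.0, -159.0, 412.0]
-70 30 [-0.25, 0.49, -0.5, -1.53, -0.96] c0.000 w [480.0, -120.0, 306.0] [-0.14, 0.22, -0.32, -1.27, -0.96] c0.000 w [482.0, -70.0, 495.0]
-70 45 [-0.0, 0.35, -0.46, -1.24, -0.68] c0.000 w [485.0, -2.0, 384.0] [0.08, 0.16, -0.28, -0.89, -0.8] c0.000 w [468.0, 39.0, 538.0]
-70 60 [0.29, 0.3, -0.48, -0.74, -0.5] c0.000 w [449.0, 132.0, 405.0] [0.28, 0.15, -0.29, -0.48, -0.78] c0.000 w [448.0, 131.0, 540.0]
-45 15 [-0.47, 0.8, -0.86, -2.14, -1.36] c0.000 w [326.0, -166.0, 135.0] [-0.34, 0.24, -0.63, -1.95, -0.94] c0.000 w [382.0, -134.0, 388.0]
-45 30 [-0.33, 0.48, -0.77, -2.07, -0.86] c0.000 w [373.0, -128.0, 264.0] [-0.04, 0.09, -0.48, -1.49, -0.5] c0.000 w [405.0, -15.0, 499.0]
-45 45 [0.04, 0.28, -0.57, -1.57, -0.35] c0.000 w [432.0, 16.0, 385.0] [0.4, 0.05, -0.55, -0.49, -0.22] c0.000 w [345.0, 146.0, 488.0]
-45 60 [0.45, 0.26, -0.62, -0.54, -0.2] c0.002 w [372.0, 181.0, 380.0] [0.47, 0.08, -0.53, -0.09, -0.45] c0.000 w [348.0, 178.0, 485.0]
-2
[... 2502 characters left out ...]
4] c0.000 w [377.0, 366.0, 363.0]
70 60 [0.77, 0.48, -0.6, 0.53, -0.9] c0.000 w [327.0, 319.0, 290.0] [0.71, 0.36, -0.34, 0.46, -1.22] c0.000 w [396.0, 338.0, 419.0]
90 15 [0.83, 0.91, -0.27, 0.49, -1.65] c0.000 w [408.0, 446.0, 119.0] [0.76, 0.75, -0.17, 0.58, -1.86] c0.000 w [465.0, 439.0, 239.0]
90 30 [0.81, 0.78, -0.32, 0.45, -1.47] c0.000 w [405.0, 427.0, 187.0] [0.74, 0.64, -0.16, 0.51, -1.71] c0.000 w [465.0, 426.0, 310.0]
90 45 [0.78, 0.65, -0.37, 0.4, -1.27] c0.000 w [399.0, 394.0, 248.0] [0.71, 0.53, -0.17, 0.43, -1.55] c0.000 w [462.0, 397.0, 375.0]
90 60 [0.73, 0.54, -0.43, 0.33, -1.07] c0.000 w [394.0, 351.0, 298.0] [0.66, 0.43, -0.18, 0.32, -1.39] c0.000 w [459.0, 357.0, 431.0]
```

>>> servo_tool:
  commands:
    - [[255,0,0,0,0,-7,0],[255,0,0,0,0,-7,0],[255,0.006,-0.009,0,0,0,0],[255,0,0,0,0,0,0],[255,0,0,0,0,0,0]]

```text
clock: 2.7
position: [745.2, 58.7, 350.3]
ee_rot: [0.993, -0.118, -0.001, 0.0]
contact_force: [-0.1, -0.1, 0.2]
gripper_width: 0.5
grasp_force: 0.0
```

```bash
python3 - <<'E'
from h import *
s,_,A=st()
q=s["joints"]
def hh(q): return rc([0,0,1],q[0])@rc([0,1,0],q[1]-q[2])@rc([1,0,0],-q[3])@rc([0,-1,0],q[4])
Rt=R.from_quat(s["ee_rot"]).as_matrix()
print((hh(q).T@Rt).round(3), np.cos(q[5]),np.sin(q[5]))
# j6 at final
Af=A@R.from_rotvec(np.radians(70)*np.array([-.819,.573,0])).as_matrix()
print("final tool z case",Af[:,2].round(3))
for pc in([-200,35,-25],[-142,35,135],[-200,60,230]):
    b=ik(pc,55,20,[[.8,.6,-.8,1.,-1.2]]);C=hh(b.x).T@M.T@Af
    print(b.x.round(2),b.cost.round(4),C.round(3).tolist(), fk(X,b.x)[2].round())
E
```

```text
t 2.7 J [0.294, 0.579, 0.614, -0.0, -1.607, 1.04] P [745.2, 58.7, 350.3] case-rel [ 61.5  23.3 255.3] F [-0.1 -0.1  0.2] w 0.4909021857892664
tool xyz rows in case frame [[1.0, 0.0, -0.001], [0.0, -1.0, 0.001], [-0.001, -0.001, -1.0]]
[[ 0.     0.     1.   ]
 [-0.506 -0.863  0.   ]
 [ 0.863 -0.506 -0.   ]] 0.505789961677548 0.8626566609412023
final tool z case [ 0.538 -0.77  -0.343]
[ 0.95  0.74 -0.75  0.97 -1.27] 0.0 [[0.001, 0.0, 1.0], [-0.862, 0.507, 0.001], [-0.507, -0.862, 0.001]] [242. 337. 160.]
[ 0.85  0.51 -0.61  1.   -1.45] 0.0 [[0.001, 0.0, 1.0], [-0.978, 0.209, 0.001], [-0.209, -0.978, 0.001]] [303. 344. 274.]
[ 0.99  0.38 -0.53  0.88 -1.63] 0.0 [[0.001, 0.0, 1.0], [-0.996, 0.083, 0.001], [-0.083, -0.996, 0.0]] [259. 391. 351.]
```

>>> servo_tool:
  commands:
    - [[255,0,0,0.025,0,0,0],[255,0,0,0.025,0,0,0],[255,0,0,0.025,0,0,0],[255,0,0,0,0,0,0],[255,-0.006,0,0,0,0,0],[255,-0.006,0,0,0,0,0],[255,-0.006,0,0,0,0,0],[255,-0.006,0,0,0,0,0],[255,-0.006,0,0,0,0,0],[255,-0.006,0,0,0,0,0]]

```text
clock: 3.53
position: [710.2, 67.2, 278.3]
ee_rot: [0.993, -0.118, 0.002, -0.001]
contact_force: [1.9, -0.6, 1.3]
gripper_width: 0.1
grasp_force: 0.9
```

```bash
python3 - <<'E'
from h import *
import cv2
st();a=cams.get_image("scene")["frame"][40:250,180:420]
cv2.imwrite("pics/s1.png",cv2.resize(a,None,fx=2.5,fy=2.5))
E
```

```text
t 3.53 J [0.32, 0.517, 0.336, 0.0, -1.386, 1.014] P [710.2, 67.2, 278.3] case-rel [ 25.4  23.3 183.3] F [ 1.9 -0.6  1.3] w 0.08227319653747539
tool xyz rows in case frame [[1.0, 0.0, 0.003], [0.0, -1.0, -0.002], [0.003, 0.002, -1.0]]
```

View pics/s1.png

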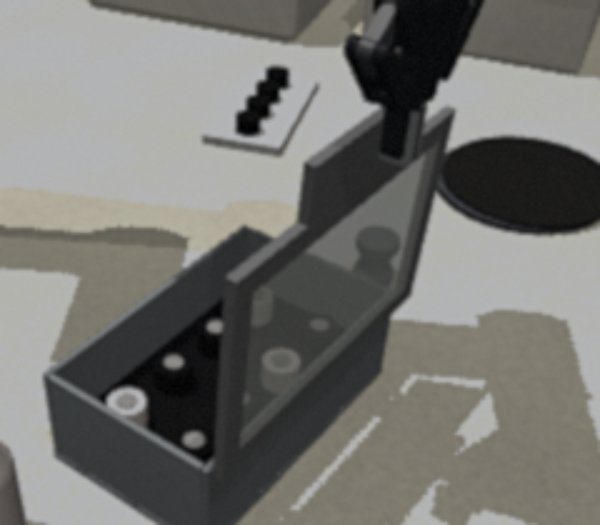

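The finger stands behind the tab at about (405,140) and is pushing it; the cover is close to upright.

>>> servo_tool:
  commands:
    - [[255,-0.006,0,0,0,0,0],[255,-0.006,0,0,0,0,0],[255,-0.006,0,0,0,0,0],[255,-0.006,0,0,0,0,0],[255,-0.005,0,0,0,0,0],[255,-0.005,0,0,0,0,0],[255,-0.004,0,0,0,0,0],[255,-0.003,0,0,0,0,0],[255,0,0,0,0,0,0]]

```text
clock: 4.33
position: [669.3, 76.7, 276.2]
ee_rot: [0.993, -0.118, -0.001, 0.0]
contact_force: [0.2, -0.4, 0.2]
gripper_width: -0.1
grasp_force: 0.0
```

```bash
cat > plan.py <<'E'
from h import *
def plan(A,rows):
    # rows: (delta case mm, rotvec tool deg)
    A=A.copy();p=np.zeros(3);out=[]
    for d,r in rows:
        out.append([255]+(A.T@np.array(d)/1000).round(4).tolist()+list(r));A=A@R.from_rotvec(np.radians(r)).as_matrix()
    return out
E
python3 - <<'E'
from plan import *
s,p,A=st()
r=(-5.73,4.01,0);z=(0,0,0)
rows=[((0,0,38),z)]*2+[((-36,8,0),r)]*4+[((-8,0,-40),r)]*3+[((-2,0,-6),r),((24,-8,0),r),((24,-8,0),r)]
for o in plan(np.diag([1.,-1,-1]),rows):print(o)
print("sum",np.sum([q[0] for q in rows],0))
E
```

```text
t 4.33 J [0.353, 0.447, 0.218, -0.0, -1.343, 0.981] P [669.3, 76.7, 276.2] case-rel [-16.5  22.9 181.2] F [ 0.2 -0.4  0.2] w -0.09394749742261482
tool xyz rows in case frame [[1.0, 0.0, -0.001], [0.0, -1.0, 0.001], [-0.001, -0.001, -1.0]]
[255, 0.0, 0.0, -0.038, 0, 0, 0]
[255, 0.0, 0.0, -0.038, 0, 0, 0]
[255, -0.036, -0.008, 0.0, -5.73, 4.01, 0]
[255, -0.0359, -0.0078, -0.0033, -5.73, 4.01, 0]
[255, -0.0355, -0.0073, -0.0066, -5.73, 4.01, 0]
[255, -0.035, -0.0065, -0.0097, -5.73, 4.01, 0]
[255, -0.0185, -0.0149, 0.0332, -5.73, 4.01, 0]
[255, -0.0207, -0.0181, 0.0301, -5.73, 4.01, 0]
[255, -0.0227, -0.0209, 0.0267, -5.73, 4.01, 0]
[255, -0.0044, -0.0034, 0.0031, -5.73, 4.01, 0]
[255, 0.0189, 0.0007, 0.0168, -5.73, 4.01, 0]
[255, 0.0177, -0.0011, 0.0181, -5.73, 4.01, 0]
sum [-122   16  -50]
```

>>> servo_tool:
  commands:
    - [[255,-0.004,0,0,0,0,0],[255,-0.004,0,0,0,0,0],[255,-0.004,0,0,0,0,0],[255,-0.004,0,0,0,0,0],[255,-0.004,0,0,0,0,0]]

```text
clock: 4.75
position: [650.5, 81.3, 276.3]
ee_rot: [0.993, -0.118, 0.0, -0.0]
contact_force: [0.3, 0.1, 0.1]
gripper_width: -0.4
grasp_force: 0.4
```

```bash
python3 - <<'E'
from h import *
import cv2
st();a=cams.get_image("scene")["frame"][40:250,180:420]
b=cams.get_image("top")["frame"][60:228,140:332]
a=cv2.resize(a,None,fx=1.6,fy=1.6);b=cv2.resize(np.clip(b*1.6,0,255).astype(np.uint8),None,fx=2,fy=2)
cv2.imwrite("pics/s2.png",np.hstack([a,b]))
E
```

```text
t 4.75 J [0.371, 0.413, 0.165, -0.0, -1.322, 0.963] P [650.5, 81.3, 276.3] case-rel [-35.9  23.  181.3] F [0.3 0.1 0.1] w -0.36659995411771246
tool xyz rows in case frame [[1.0, -0.0, 0.0], [-0.0, -1.0, -0.0], [0.0, 0.0, -1.0]]
```

View pics/s2.png

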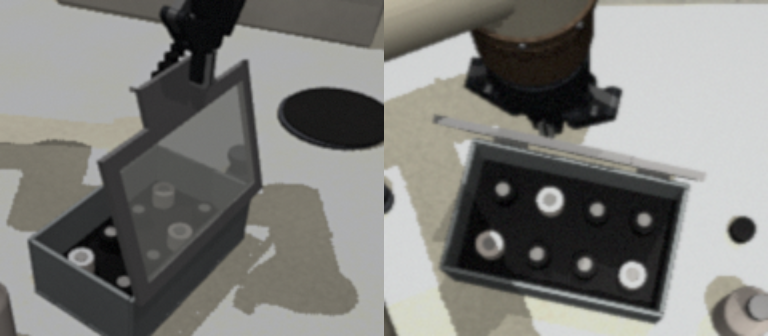

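The left panel shows the finger behind the tab at (205,65). In the right panel the cover is nearly edge-on to the top camera, at about 1.28 rad. One more small push, then up.

>>> servo_tool:
  commands:
    - [[255,-0.004,0,0,0,0,0],[255,-0.004,0,0,0,0,0],[255,-0.004,0,0,0,0,0],[255,-0.004,0,0,0,0,0],[255,0,0,-0.038,0,0,0],[255,0,0,-0.038,0,0,0]]

```text
clock: 5.35
position: [633.2, 84.7, 350.1]
ee_rot: [0.993, -0.118, -0.004, 0.002]
contact_force: [1.8, 0.5, 1.6]
gripper_width: 0.0
grasp_force: 0.0
```

```bash
python3 - <<'E'
from h import *
import cv2
st();a=cams.get_image("scene")["frame"][40:250,180:420]
b=cams.get_image("top")["frame"][60:228,140:332]
a=cv2.resize(a,None,fx=1.6,fy=1.6);b=cv2.resize(np.clip(b*1.6,0,255).astype(np.uint8),None,fx=2,fy=2)
cv2.imwrite("pics/s3.png",np.hstack([a,b]))
p=[H+M.T@np.array([-210*np.cos(t)+8*np.sin(t),w,210*np.sin(t)+8*np.cos(t)]) for t in(1.25,1.15,1.05) for w in(60,-60)]
s=cams.get_image("scene")
for P in p:
    q=s["T"][:3,:3].T@(P-s["T"][:3,3]); u=s["K"]@[q[0],-q[1],-q[2]];print(((u[:2]/u[2]-[180,40])*1.6).round())
E
```

```text
t 5.35 J [0.386, 0.364, 0.268, -0.001, -1.483, 0.949] P [633.2, 84.7, 350.1] case-rel [-53.5  22.3 255.1] F [1.8 0.5 1.6] w 0.04168618192973808
tool xyz rows in case frame [[1.0, 0.0, -0.007], [0.0, -1.0, 0.004], [-0.007, -0.004, -1.0]]
[204.  47.]
[134.  91.]
[188.  48.]
[118.  91.]
[173.  51.]
[103.  93.]
```

View pics/s3.png

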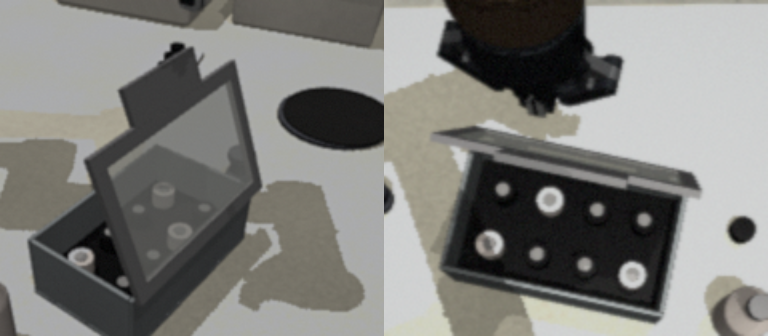

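The tab's near corner at left-panel (121,90) matches a cover angle of about 1.17 rad. The cover is past the balance point, so I'm swinging the hand over and in front.

>>> servo_tool:
  commands:
    - [[255,-0.036,-0.008,0,-5.73,4.01,0],[255,-0.036,-0.008,-0.003,-5.73,4.01,0],[255,-0.0355,-0.007,-0.0065,-5.73,4.01,0],[255,-0.035,-0.0065,-0.0095,-5.73,4.01,0],[255,-0.0185,-0.015,0.033,-5.73,4.01,0],[255,-0.0205,-0.018,0.03,-5.73,4.01,0],[255,-0.0225,-0.021,0.0265,-5.73,4.01,0],[255,-0.0045,-0.0035,0.003,-5.73,4.01,0],[255,0.019,0.0005,0.017,-5.73,4.01,0],[255,0.0175,-0.001,0.018,-5.73,4.01,0]]

```text
clock: 6.33
position: [520.2, 130.8, 225.3]
ee_rot: [0.812, -0.093, 0.273, 0.507]
contact_force: [-0.3, 0.1, 1.1]
gripper_width: 0.2
grasp_force: 0.0
```

```bash
python3 - <<'E'
from plan import *
import cv2
s,p,A=st();a=cams.get_image("scene")["frame"][40:250,180:420]
b=cams.get_image("top")["frame"][60:228,140:332]
a=cv2.resize(a,None,fx=1.6,fy=1.6);b=cv2.resize(np.clip(b*1.6,0,255).astype(np.uint8),None,fx=2,fy=2)
cv2.imwrite("pics/s4.png",np.hstack([a,b]))
print("unit case moves in tool axes: ex,ey,ez",A.T.round(3).tolist())
p=[H+M.T@np.array([-210*np.cos(t)+8*np.sin(t),w,210*np.sin(t)+8*np.cos(t)]) for t in(1.1,1.0,.9,.8) for w in(60,-60)]
s=cams.get_image("scene")
for P in p:
    q=s["T"][:3,:3].T@(P-s["T"][:3,3]); u=s["K"]@[q[0],-q[1],-q[2]];print(((u[:2]/u[2]-[180,40])*1.6).round())
E
```

```text
t 6.33 J [0.918, 0.501, -0.644, 0.949, -1.463, -0.244] P [520.2, 130.8, 225.3] case-rel [-174.1   40.6  130.3] F [-0.3  0.1  1.1] w 0.20923260867039897
tool xyz rows in case frame [[0.781, 0.317, 0.538], [-0.307, -0.556, 0.773], [0.544, -0.768, -0.337]]
unit case moves in tool axes: ex,ey,ez [[0.781, 0.317, 0.538], [-0.307, -0.556, 0.773], [0.544, -0.768, -0.337]]
[180.  49.]
[110.  91.]
[166.  53.]
[96. 95.]
[153.  58.]
[83. 99.]
[141.  65.]
[ 72. 106.]
```

View pics/s4.png

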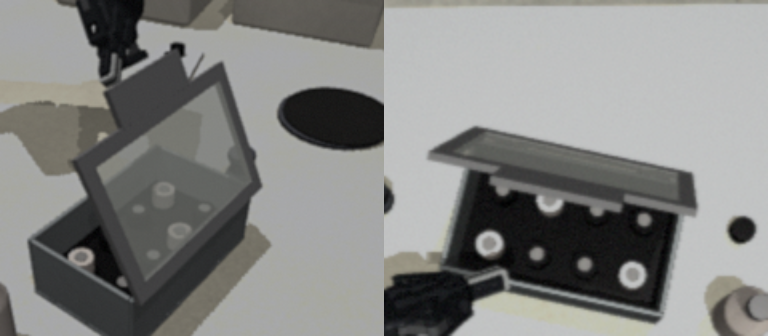

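The hand is now in front and below; the finger tip shows at right-panel (500,280). The tab corner at left-panel (106,93) gives about 1.07 rad, so the cover is falling slowly. Moving the finger under the tab.

>>> servo_tool:
  commands:
    - [[255,0.0088,-0.001,0.0043,0,0,0],[255,0.0088,-0.001,0.0043,0,0,0],[255,0.0088,-0.001,0.0043,0,0,0],[255,0.0088,-0.001,0.0043,0,0,0],[255,0,0,0,0,0,0],[255,0,0,0,0,0,0],[255,0,0,0,0,0,0],[255,0,0,0,0,0,0]]

```text
clock: 7.15
position: [557.3, 120.1, 236.1]
ee_rot: [0.814, -0.097, 0.271, 0.505]
contact_force: [-0.0, -0.1, -0.6]
gripper_width: -0.1
grasp_force: 0.0
```

```bash
python3 -c "from h import *;st()"
```

```text
t 7.15 J [0.841, 0.51, -0.591, 1.005, -1.456, -0.192] P [557.3, 120.1, 236.1] case-rel [-135.6   38.9  141.1] F [-0.  -0.1 -0.6] w -0.14382028568048433
tool xyz rows in case frame [[0.784, 0.309, 0.539], [-0.308, -0.559, 0.77], [0.539, -0.769, -0.343]]
```

Wait for contact in short calls.

>>> servo_tool:
  commands:
    - [[255,0,0,0,0,0,0],[255,0,0,0,0,0,0],[255,0,0,0,0,0,0],[255,0,0,0,0,0,0]]

```text
clock: 7.48
position: [557.4, 120.3, 235.8]
ee_rot: [0.814, -0.097, 0.271, 0.505]
contact_force: [-1.8, 0.1, -1.3]
gripper_width: 0.6
grasp_force: 0.4
```

>>> servo_tool:
  commands:
    - [[255,0,0,0,0,0,0],[255,0,0,0,0,0,0],[255,0,0,0,0,0,0],[255,0,0,0,0,0,0]]

```text
clock: 7.82
position: [557.4, 120.3, 235.9]
ee_rot: [0.814, -0.097, 0.271, 0.505]
contact_force: [-1.4, 1.1, -0.6]
gripper_width: 0.1
grasp_force: 0.7
```

>>> servo_tool:
  commands:
    - [[255,0,0,0,0,0,0],[255,0,0,0,0,0,0],[255,0,0,0,0,0,0],[255,0,0,0,0,0,0]]

```text
clock: 8.15
position: [557.5, 120.2, 235.9]
ee_rot: [0.814, -0.097, 0.271, 0.505]
contact_force: [-1.5, 1.8, -1.7]
gripper_width: -0.3
grasp_force: 0.9
```

Contact: about 2 N steady on the finger, so it is caught at about 0.9 rad. Now the lowering arc.

```bash
python3 - <<'E'
from h import *
s,p,A=st()
P=lambda t:np.array([-195*np.cos(t)-18*np.sin(t),38.9,195*np.sin(t)-18*np.cos(t)])
ts=[.9,.775,.65,.525,.4,.3,.22,.14,.06,-.02,-.08]
for a,b in zip(ts,ts[1:]): print(a,b,(A.T@(P(b)-P(a))/10).round(2).tolist(),"to",P(b).round(1))
for pc in ([-195,39,-18],[-193,39,-35]): print(ik(pc,55,20,[[.8,.6,-.8,1.,-1.2]]).x.round(2))
E
```

```text
t 8.15 J [0.841, 0.511, -0.591, 1.005, -1.456, -0.192] P [557.5, 120.2, 235.9] case-rel [-135.4   39.   140.9] F [-1.5  1.8 -1.7] w -0.26739815618859997
tool xyz rows in case frame [[0.784, 0.309, 0.538], [-0.308, -0.559, 0.77], [0.538, -0.769, -0.343]]
0.9 0.775 [-2.27, -0.87, -0.28] to [-151.9   38.9  123.6]
0.775 0.65 [-2.19, -1.09, -0.08] to [-166.1   38.9  103.7]
0.65 0.525 [-2.07, -1.3, 0.11] to [-177.8   38.9   82.2]
0.525 0.4 [-1.92, -1.48, 0.31] to [-186.6   38.9   59.4]
0.4 0.3 [-1.41, -1.3, 0.38] to [-191.6   38.9   40.4]
0.3 0.22 [-1.04, -1.11, 0.39] to [-194.2   38.9   25. ]
0.22 0.14 [-0.95, -1.16, 0.46] to [-195.6   38.9    9.4]
0.14 0.06 [-0.85, -1.2, 0.53] to [-195.7   38.9   -6.3]
0.06 -0.02 [-0.75, -1.24, 0.6] to [-194.6   38.9  -21.9]
-0.02 -0.08 [-0.5, -0.95, 0.49] to [-192.9   38.9  -33.5]
[ 0.94  0.73 -0.73  0.97 -1.28]
[ 0.94  0.76 -0.73  0.99 -1.26]
```

>>> servo_tool:
  commands:
    - [[255,-0.0023,-0.0009,-0.0003,0,0,0],[255,-0.0023,-0.0009,-0.0003,0,0,0],[255,-0.0023,-0.0009,-0.0003,0,0,0],[255,-0.0023,-0.0009,-0.0003,0,0,0],[255,-0.0023,-0.0009,-0.0003,0,0,0],[255,-0.0023,-0.0009,-0.0003,0,0,0],[255,-0.0023,-0.0009,-0.0003,0,0,0],[255,-0.0023,-0.0009,-0.0003,0,0,0],[255,-0.0023,-0.0009,-0.0003,0,0,0],[255,-0.0023,-0.0009,-0.0003,0,0,0]]

```text
clock: 8.98
position: [541.0, 124.4, 217.5]
ee_rot: [0.814, -0.097, 0.271, 0.505]
contact_force: [-0.4, -0.1, -0.9]
gripper_width: -0.0
grasp_force: 0.3
```

>>> servo_tool:
  commands:
    - [[255,-0.0022,-0.0011,-0.0001,0,0,0],[255,-0.0022,-0.0011,-0.0001,0,0,0],[255,-0.0022,-0.0011,-0.0001,0,0,0],[255,-0.0022,-0.0011,-0.0001,0,0,0],[255,-0.0022,-0.0011,-0.0001,0,0,0],[255,-0.0022,-0.0011,-0.0001,0,0,0],[255,-0.0022,-0.0011,-0.0001,0,0,0],[255,-0.0022,-0.0011,-0.0001,0,0,0],[255,-0.0022,-0.0011,-0.0001,0,0,0],[255,-0.0022,-0.0011,-0.0001,0,0,0]]

```text
clock: 9.82
position: [527.0, 127.9, 197.5]
ee_rot: [0.814, -0.097, 0.271, 0.505]
contact_force: [-1.0, 0.8, -0.7]
gripper_width: -0.1
grasp_force: 0.4
```

```bash
python3 - <<'E'
from h import *
import cv2
st();a=cams.get_image("scene")["frame"][40:250,180:420]
b=cams.get_image("top")["frame"][60:228,140:332]
a=cv2.resize(a,None,fx=1.6,fy=1.6);b=cv2.resize(np.clip(b*1.6,0,255).astype(np.uint8),None,fx=2,fy=2)
cv2.imwrite("pics/s5.png",np.hstack([a,b]))
E
```

```text
t 9.82 J [0.899, 0.543, -0.653, 0.964, -1.423, -0.285] P [527.0, 127.9, 197.5] case-rel [-166.8   39.4  102.5] F [-1.   0.8 -0.7] w -0.08211509637380954
tool xyz rows in case frame [[0.784, 0.309, 0.539], [-0.309, -0.559, 0.77], [0.538, -0.769, -0.343]]
```

View pics/s5.png

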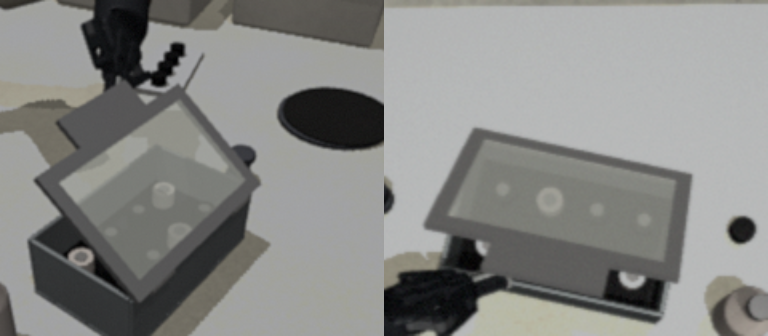

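The cover rests on the fingertip at right-panel (505,283) near the tab's left front, at about 0.7 rad. Continuing, slightly farther in.

>>> servo_tool:
  commands:
    - [[255,-0.0018,-0.0014,0.0003,0,0,0],[255,-0.0018,-0.0014,0.0003,0,0,0],[255,-0.0018,-0.0014,0.0003,0,0,0],[255,-0.0018,-0.0014,0.0003,0,0,0],[255,-0.0018,-0.0014,0.0003,0,0,0],[255,-0.0018,-0.0014,0.0003,0,0,0],[255,-0.0018,-0.0014,0.0003,0,0,0],[255,-0.0018,-0.0014,0.0003,0,0,0],[255,-0.0018,-0.0014,0.0003,0,0,0],[255,-0.0018,-0.0014,0.0003,0,0,0]]

```text
clock: 10.75
position: [519.2, 129.8, 176.0]
ee_rot: [0.814, -0.097, 0.271, 0.505]
contact_force: [-0.4, 0.5, -1.2]
gripper_width: 0.1
grasp_force: 0.5
```

>>> servo_tool:
  commands:
    - [[255,-0.0019,-0.0015,0.0003,0,0,0],[255,-0.0019,-0.0015,0.0003,0,0,0],[255,-0.0019,-0.0015,0.0003,0,0,0],[255,-0.0019,-0.0015,0.0003,0,0,0],[255,-0.0019,-0.0015,0.0003,0,0,0],[255,-0.0019,-0.0015,0.0003,0,0,0],[255,-0.0019,-0.0015,0.0003,0,0,0],[255,-0.0019,-0.0015,0.0003,0,0,0],[255,-0.0019,-0.0015,0.0003,0,0,0],[255,-0.0019,-0.0015,0.0003,0,0,0]]

```text
clock: 11.58
position: [510.8, 132.0, 153.2]
ee_rot: [0.814, -0.097, 0.271, 0.505]
contact_force: [-1.3, 1.6, -0.4]
gripper_width: -0.2
grasp_force: 0.6
```

>>> servo_tool:
  commands:
    - [[255,-0.0014,-0.0013,0.0004,0,0,0],[255,-0.0014,-0.0013,0.0004,0,0,0],[255,-0.0014,-0.0013,0.0004,0,0,0],[255,-0.0014,-0.0013,0.0004,0,0,0],[255,-0.0014,-0.0013,0.0004,0,0,0],[255,-0.0014,-0.0013,0.0004,0,0,0],[255,-0.0014,-0.0013,0.0004,0,0,0],[255,-0.0014,-0.0013,0.0004,0,0,0],[255,-0.0014,-0.0013,0.0004,0,0,0],[255,-0.0014,-0.0013,0.0004,0,0,0]]

```text
clock: 12.42
position: [506.1, 133.1, 134.4]
ee_rot: [0.814, -0.097, 0.271, 0.505]
contact_force: [-1.6, 0.7, -0.1]
gripper_width: -0.1
grasp_force: 0.8
```

```bash
python3 -c "from h import *;st()"
```

```text
t 12.42 J [0.938, 0.63, -0.709, 0.951, -1.35, -0.41] P [506.1, 133.1, 134.4] case-rel [-188.3   39.5   39.4] F [-1.6  0.7 -0.1] w -0.1468934354369822
tool xyz rows in case frame [[0.784, 0.309, 0.539], [-0.309, -0.559, 0.77], [0.539, -0.769, -0.343]]
```

>>> servo_tool:
  commands:
    - [[255,0,0,0,0,0,0],[255,0,0,0,0,0,0]]

```text
clock: 12.58
position: [506.1, 133.0, 134.2]
ee_rot: [0.814, -0.097, 0.271, 0.505]
contact_force: [-2.8, 1.8, -2.2]
gripper_width: -0.1
grasp_force: 1.5
```

```bash
cat > ang.py <<'E'
from h import *
import cv2
st()
d=cams.get_image("top");g=cv2.cvtColor(d["frame"],cv2.COLOR_BGR2GRAY)
def pr(P):
    q=d["T"][:3,:3].T@(P-d["T"][:3,3]); u=d["K"]@[q[0],-q[1],-q[2]];return u[:2]/u[2]
for w in(-45,-30,-15):
    t=np.arange(-.1,.8,.02)
    px=[pr(H+M.T@np.array([-210*np.cos(a),w,210*np.sin(a)])) for a in t]
    print(w,[(round(a,2),int(g[int(round(p[1])),int(round(p[0]))])) for a,p in zip(t,px)][::1])
E
python3 ang.py
```

```text
t 12.58 J [0.938, 0.63, -0.709, 0.95, -1.35, -0.41] P [506.1, 133.0, 134.2] case-rel [-188.4   39.5   39.2] F [-2.8  1.8 -2.2] w -0.09227878625933114
tool xyz rows in case frame [[0.784, 0.308, 0.538], [-0.308, -0.559, 0.77], [0.538, -0.769, -0.344]]
-45 [(np.float64(-0.1), 113), (np.float64(-0.08), 113), (np.float64(-0.06), 113), (np.float64(-0.04), 113), (np.float64(-0.02), 113), (np.float64(0.0), 113), (np.float64(0.02), 113), (np.float64(0.04), 113), (np.float64(0.06), 113), (np.float64(0.08), 112), (np.float64(0.1), 112), (np.float64(0.12), 112), (np.float64(0.14), 112), (np.float64(0.16), 112), (np.float64(0.18), 112), (np.float64(0.2), 112), (np.float64(0.22), 112), (np.float64(0.24), 112), (np.float64(0.26), 108), (np.float64(0.28), 107), (np.float64(0.3), 65), (np.float64(0.32), 58), (np.float64(0.34), 58), (np.float64(0.36), 67), (np.float64(0.38), 68), (np.float64(0.4), 69), (np.float64(0.42), 68), (np.float64(0.44), 68), (np.float64(0.46), 68), (np.float64(0.48), 68), (np.float64(0.5), 68), (np.float64(0.52), 68), (np.float64(0.54), 69), (np.float64(0.56), 68), (np.float6
[... 1752 characters left out ...]
113), (np.float64(0.22), 113), (np.float64(0.24), 112), (np.float64(0.26), 109), (np.float64(0.28), 109), (np.float64(0.3), 69), (np.float64(0.32), 53), (np.float64(0.34), 66), (np.float64(0.36), 66), (np.float64(0.38), 69), (np.float64(0.4), 68), (np.float64(0.42), 68), (np.float64(0.44), 68), (np.float64(0.46), 70), (np.float64(0.48), 69), (np.float64(0.5), 67), (np.float64(0.52), 68), (np.float64(0.54), 67), (np.float64(0.56), 68), (np.float64(0.58), 67), (np.float64(0.6), 68), (np.float64(0.62), 68), (np.float64(0.64), 68), (np.float64(0.66), 67), (np.float64(0.68), 68), (np.float64(0.7), 69), (np.float64(0.72), 71), (np.float64(0.74), 77), (np.float64(0.76), 81), (np.float64(0.78), 81)]
```

Cover at about 0.31 rad, still on the finger (about 4 N). Continuing at roughly 0.1 rad/s.

>>> servo_tool:
  commands:
    - [[255,-0.001,-0.0011,0.0004,0,0,0],[255,-0.001,-0.0011,0.0004,0,0,0],[255,-0.001,-0.0011,0.0004,0,0,0],[255,-0.001,-0.0011,0.0004,0,0,0],[255,-0.001,-0.0011,0.0004,0,0,0],[255,-0.001,-0.0011,0.0004,0,0,0],[255,-0.001,-0.0011,0.0004,0,0,0],[255,-0.001,-0.0011,0.0004,0,0,0],[255,-0.001,-0.0011,0.0004,0,0,0],[255,-0.001,-0.0011,0.0004,0,0,0]]

```text
clock: 13.47
position: [503.9, 133.5, 119.1]
ee_rot: [0.814, -0.097, 0.271, 0.505]
contact_force: [-1.6, 0.4, -0.9]
gripper_width: 0.1
grasp_force: 1.0
```

>>> servo_tool:
  commands:
    - [[255,-0.001,-0.0012,0.0004,0,0,0],[255,-0.001,-0.0012,0.0004,0,0,0],[255,-0.001,-0.0012,0.0004,0,0,0],[255,-0.001,-0.0012,0.0004,0,0,0],[255,-0.001,-0.0012,0.0004,0,0,0],[255,-0.001,-0.0012,0.0004,0,0,0],[255,-0.001,-0.0012,0.0004,0,0,0],[255,-0.001,-0.0012,0.0004,0,0,0],[255,-0.001,-0.0012,0.0004,0,0,0],[255,-0.001,-0.0012,0.0004,0,0,0]]

```text
clock: 14.3
position: [502.1, 134.4, 103.1]
ee_rot: [0.814, -0.097, 0.271, 0.505]
contact_force: [-3.1, -0.2, -2.0]
gripper_width: -0.1
grasp_force: 1.1
```

>>> servo_tool:
  commands:
    - [[255,-0.0009,-0.0012,0.0005,0,0,0],[255,-0.0009,-0.0012,0.0005,0,0,0],[255,-0.0009,-0.0012,0.0005,0,0,0],[255,-0.0009,-0.0012,0.0005,0,0,0],[255,-0.0009,-0.0012,0.0005,0,0,0],[255,-0.0009,-0.0012,0.0005,0,0,0],[255,-0.0009,-0.0012,0.0005,0,0,0],[255,-0.0009,-0.0012,0.0005,0,0,0],[255,0,0,0,0,0,0],[255,0,0,0,0,0,0]]

```text
clock: 15.13
position: [501.6, 134.8, 90.4]
ee_rot: [0.814, -0.097, 0.271, 0.505]
contact_force: [-2.8, 1.1, -1.9]
gripper_width: 0.2
grasp_force: 1.9
```

```bash
sed -i 's/-.1,.8,.02/-.1,.3,.02/; s/(round(a,2)/(round(float(a),2)/' ang.py; python3 ang.py
```

```text
t 15.13 J [0.943, 0.702, -0.727, 0.964, -1.299, -0.487] P [501.6, 134.8, 90.4] case-rel [-193.2   40.1   -4.6] F [-2.8  1.1 -1.9] w 0.18025787573213925
tool xyz rows in case frame [[0.784, 0.308, 0.538], [-0.308, -0.559, 0.77], [0.538, -0.769, -0.344]]
-45 [(-0.1, 106), (-0.08, 106), (-0.06, 106), (-0.04, 106), (-0.02, 106), (0.0, 106), (0.02, 106), (0.04, 106), (0.06, 106), (0.08, 71), (0.1, 71), (0.12, 71), (0.14, 71), (0.16, 74), (0.18, 74), (0.2, 78), (0.22, 78), (0.24, 77), (0.26, 76), (0.28, 77)]
-30 [(-0.1, 108), (-0.08, 108), (-0.06, 108), (-0.04, 108), (-0.02, 108), (0.0, 109), (0.02, 109), (0.04, 86), (0.06, 86), (0.08, 86), (0.1, 86), (0.12, 75), (0.14, 75), (0.16, 75), (0.18, 76), (0.2, 76), (0.22, 76), (0.24, 76), (0.26, 77), (0.28, 75)]
-15 [(-0.1, 97), (-0.08, 109), (-0.06, 109), (-0.04, 109), (-0.02, 97), (0.0, 97), (0.02, 97), (0.04, 97), (0.06, 97), (0.08, 97), (0.1, 69), (0.12, 69), (0.14, 69), (0.16, 73), (0.18, 73), (0.2, 76), (0.22, 76), (0.24, 77), (0.26, 77), (0.28, 77)]
```

>>> servo_tool:
  commands:
    - [[255,-0.0005,-0.0008,0.0003,0,0,0],[255,-0.0005,-0.0008,0.0003,0,0,0],[255,-0.0005,-0.0008,0.0003,0,0,0],[255,-0.0005,-0.0008,0.0003,0,0,0],[255,-0.0005,-0.0008,0.0003,0,0,0],[255,-0.0005,-0.0008,0.0003,0,0,0],[255,-0.0005,-0.0008,0.0003,0,0,0],[255,-0.0005,-0.0008,0.0003,0,0,0],[255,-0.0005,-0.0008,0.0003,0,0,0],[255,-0.0005,-0.0008,0.0003,0,0,0]]

```text
clock: 16.02
position: [501.9, 135.1, 80.7]
ee_rot: [0.814, -0.097, 0.271, 0.505]
contact_force: [-3.2, -0.0, -1.2]
gripper_width: -0.1
grasp_force: 1.5
```

>>> servo_tool:
  commands:
    - [[255,-0.0005,-0.0008,0.0003,0,0,0],[255,-0.0005,-0.0008,0.0003,0,0,0],[255,-0.0005,-0.0008,0.0003,0,0,0],[255,-0.0005,-0.0008,0.0003,0,0,0],[255,-0.0005,-0.0008,0.0003,0,0,0],[255,-0.0005,-0.0008,0.0003,0,0,0],[255,-0.0005,-0.0008,0.0003,0,0,0],[255,-0.0005,-0.0008,0.0003,0,0,0],[255,-0.0005,-0.0008,0.0003,0,0,0],[255,-0.0005,-0.0008,0.0003,0,0,0]]

```text
clock: 16.85
position: [502.3, 135.8, 70.8]
ee_rot: [0.814, -0.097, 0.271, 0.505]
contact_force: [-2.8, -1.2, -0.8]
gripper_width: -0.1
grasp_force: 1.3
```

>>> servo_tool:
  commands:
    - [[255,-0.0005,-0.0008,0.0003,0,0,0],[255,-0.0005,-0.0008,0.0003,0,0,0],[255,-0.0005,-0.0008,0.0003,0,0,0],[255,-0.0005,-0.0008,0.0003,0,0,0],[255,-0.0005,-0.0008,0.0003,0,0,0],[255,-0.0005,-0.0008,0.0003,0,0,0],[255,-0.0005,-0.0008,0.0003,0,0,0],[255,-0.0005,-0.0008,0.0003,0,0,0],[255,0,0,0,0,0,0],[255,0,0,0,0,0,0]]

```text
clock: 17.68
position: [502.5, 136.3, 63.0]
ee_rot: [0.814, -0.097, 0.271, 0.505]
contact_force: [0.4, 0.1, 0.7]
gripper_width: -0.3
grasp_force: 0.0
```

```bash
python3 ang.py
```

```text
t 17.68 J [0.939, 0.752, -0.728, 0.98, -1.271, -0.53] P [502.5, 136.3, 63.0] case-rel [-192.6   41.8  -32. ] F [0.4 0.1 0.7] w -0.3128267294279548
tool xyz rows in case frame [[0.784, 0.309, 0.539], [-0.309, -0.559, 0.77], [0.539, -0.77, -0.343]]
-45 [(-0.1, 85), (-0.08, 85), (-0.06, 85), (-0.04, 85), (-0.02, 85), (0.0, 85), (0.02, 85), (0.04, 85), (0.06, 85), (0.08, 83), (0.1, 83), (0.12, 83), (0.14, 83), (0.16, 84), (0.18, 84), (0.2, 83), (0.22, 83), (0.24, 82), (0.26, 82), (0.28, 83)]
-30 [(-0.1, 91), (-0.08, 91), (-0.06, 91), (-0.04, 91), (-0.02, 91), (0.0, 100), (0.02, 100), (0.04, 86), (0.06, 86), (0.08, 86), (0.1, 86), (0.12, 82), (0.14, 82), (0.16, 82), (0.18, 83), (0.2, 83), (0.22, 83), (0.24, 83), (0.26, 84), (0.28, 83)]
-15 [(-0.1, 81), (-0.08, 97), (-0.06, 97), (-0.04, 97), (-0.02, 81), (0.0, 81), (0.02, 81), (0.04, 81), (0.06, 81), (0.08, 81), (0.1, 81), (0.12, 81), (0.14, 81), (0.16, 82), (0.18, 82), (0.2, 82), (0.22, 82), (0.24, 82), (0.26, 82), (0.28, 82)]
```

Force gone at z = −26 to −32, as expected for shut. Drop a little, then back out level.

>>> servo_tool:
  commands:
    - [[255,-0.0022,-0.0031,0.0014,0,0,0],[255,-0.0022,-0.0031,0.0014,0,0,0],[255,-0.0022,-0.0031,0.0014,0,0,0],[255,-0.002,-0.0028,-0.0094,0,0,0],[255,-0.0039,-0.0056,-0.0188,0,0,0],[255,-0.0039,-0.0056,-0.0188,0,0,0],[255,-0.0039,-0.0056,-0.0188,0,0,0],[255,-0.0039,-0.0056,-0.0188,0,0,0],[255,-0.0039,-0.0056,-0.0188,0,0,0],[255,0,0,0,0,0,0]]

```text
clock: 18.57
position: [462.1, 243.9, 50.5]
ee_rot: [0.815, -0.095, 0.273, 0.503]
contact_force: [0.2, 1.0, -0.9]
gripper_width: 0.2
grasp_force: 0.0
```

>>> servo_tool:
  commands:
    - [[255,-0.0039,-0.0056,-0.0188,0,0,0],[255,-0.0039,-0.0056,-0.0188,0,0,0],[255,-0.002,-0.0028,-0.0094,0,0,0],[255,0,0,0,0,0,0],[255,0,0,0,0,0,0],[255,0,0,0,0,0,0]]

```text
clock: 19.07
position: [443.9, 283.9, 51.1]
ee_rot: [0.813, -0.097, 0.27, 0.506]
contact_force: [-0.0, 0.3, -0.4]
gripper_width: 0.1
grasp_force: 0.0
```

```bash
python3 - <<'E'
from h import *
import cv2
st();a=cams.get_image("scene")["frame"][80:300,130:380]
b=cams.get_image("top")["frame"][60:280,100:350]
a=cv2.resize(a,None,fx=1.6,fy=1.6);b=cv2.resize(np.clip(b*1.6,0,255).astype(np.uint8),None,fx=1.6,fy=1.6)
cv2.imwrite("pics/s6.png",np.hstack([a,b]))
E
```

```text
t 19.07 J [1.201, 0.848, -0.463, 0.697, -1.418, -0.433] P [443.9, 283.9, 51.1] case-rel [-284.2  171.5  -43.9] F [-0.   0.3 -0.4] w 0.10451319578407037
tool xyz rows in case frame [[0.784, 0.308, 0.538], [-0.309, -0.557, 0.771], [0.537, -0.771, -0.342]]
```

View pics/s6.png

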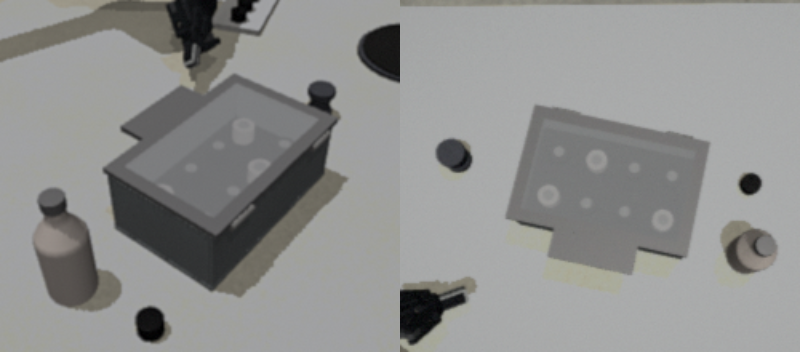

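The cover lies flat on the case. In the right panel the tab juts out at (595,250), the hand is clear at (440,310), and the loupe, mount and bottle are still standing where they were.

```bash
python3 -c "
from bench import ticket
print(ticket.job_done())"
```

```text
the job is handed in; nothing more can be done
None
```

The cover was pushed past upright, caught from below on the finger at about 0.9 rad, and lowered slowly until shut; the hand is clear, the bottle, mount and loupe were left standing, and the job was handed in at about 19 s.

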